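# Set and lock the buffet sign

### The arm

A 6-joint arm with a two-finger parallel gripper is mounted at the origin on the work surface. World frame = base frame: x ahead of the robot, y to its left, z up, the work surface at z = 0. Lengths are in mm, angles in degrees, forces in N, time in s.
With the tool pointing down it reaches from about 350 to 850 mm from the base axis. Payload 8.1 kg.
Tool frame: the origin (TCP) lies midway between the tips of the shut fingers; the grasp point (between the pads) lies grip_depth behind it (grip_depth is the distance from the TCP to the grasp point, in mm); z points along the fingers, y is the line along which they close (so a half turn about z gives the same grasp; the last joint's range is limited). The gripper opens to 85 mm and grips with 20 to 120 N. Pads are 22 mm wide; open, the fingers measure 114 mm over their backs; the gripper's body (76 mm by 85 mm) begins 54 mm behind the grasp point. The pads swing forward as they close: fully open they stand 13 mm farther back than shut.
Start: joints at [64.091, 7.471, 85.268, -0, 87.261, -4.893], TCP at [215.157, 560.101, 231.292] pointing down, gripper open.
Joint ranges: [-169.43, 169.43], [-51.17, 129.36], [1.28, 143.12], [-76.62, 256.62], [0, 156.53], [-152.29, 152.29]. Speed limits (degrees/s): [136.94, 136.94, 159.86, 180, 180, 180].

### API

Orientations are given as [roll, pitch, yaw] about the fixed x, y, z axes, in that order (R = Rz(yaw) Ry(pitch) Rx(roll)).
In Python, from bench import sense, snapshot, hand_in, grip_depth gives the robot as it stands. The module is installed in compiled form; this text tells all that it offers.
- The arm moves only by the tool apply_moves, never from a script. Its argument "series" is text: rows parted by semicolons, each of 5 numbers parted by spaces: the shift along the tool's x, y, z each as a share of 0.3 m, from -1 to 1, then the turn about the tool's z as a share of 2 rad, from -1 to 1, then the gripper's target within -1 to 1 (shut at 1, half-way at 0, fully open at -1). In form: tx ty tz twist gripper; .... A call has 1 to 5 rows; each row shifts and turns the commanded pose from where the row before left it, along the tool's axes as they then stand; what a row does not reach is not made up. A row lasts 1/12 s, in which the tool goes at most 41.7 mm and 7.16 degrees, less where a joint would pass 70% of its speed; a pose out of reach is approached as far as the arm can. A call with a number of a shift or a turn outside -1 to 1 is refused whole. A call with a gripper value outside its range is refused whole. The fingers move at their own pace and stop on an object; "squeeze" is the grip in N (left out, the last holds). Time passes only in rows, so rows that do not move let the fingers close. It gives the time, the measured TCP pose, the force, the opening and the grip force at its end, in the units of the state.
- sense(): the state, without advancing time (a new reading comes with each control period).
- snapshot(name): name is "scene" or "top" or "wrist"; returns a dict with "frame" (400x640x3 uint8, blue, green, red), "depth" (400x640 float32, mm along the optical axis (not along the pixel's ray), 0 where there is no reading), "intrinsics" (3x3 intrinsics, pixels), "extrinsics" (4x4, takes a point from camera to world coordinates); the wrist camera has in their place "tool_from_camera" (4x4, takes a point from camera to tool coordinates, whose origin is the TCP and whose axes are the flange's). Camera axes: x right, y down, z forward; pixel columns grow to the right and rows downward; lengths in mm; the calibration is good to about 2 mm. A picture is of the moment at which its call begins: read the wrist's pose just before it.
- hand_in(): hands the job in; it is judged then, once.
The state is a dict: "time": time; "joint_pos": joint angles; "qd": joint speeds; "joint_efforts": joint torques, N m; "tool_pos": TCP position; "tcp_rot": TCP orientation; "ft_force": force on the tool from outside, world axes, zero at the start; "wrist_torque": the same for the moment, N m; "finger_gap": finger opening in mm; "grip_force": force on a finger pad.
Only numpy, scipy, OpenCV 4.12 (cv2) and the standard library are available. Lean on these libraries where they do the work, as an engineer would, in place of code of your own. Each camera call takes 0.05 s, during which the arm holds its last target. There are 200 camera calls.

### The job

Slide the sign carriage along its rail by its upright grip fin until the sign is centred in front of the lidded butter dish, then push the carriage's thumb wedge firmly in under its bridge, down its ramp, until it stops, jams and locks the carriage there. Leave the dish, the jug, the honey jar and the mug where they stand, and let go of everything.

Things in the scene. Friction and masses are not known exactly. Their poses are not given: they have to be found in the camera images.
- station: Fixed wooden drinks station: board 340 (x) x 420 (y) x 18 mm, its centre 20 mm to +x of the origin. Origin: on the counter. x points from its open front to its back (roughly to the robot's left), y along the rail (roughly towards the robot), z up. The rail is a bar along y, 380 long, 50 wide, centred at x -90, its top at z 43 mm. Wooden rafters at y -195 and 195 carry a clear pane; posts at x 150.
- pane_edge (a point): Middle of the front, low edge of the clear pane (5 mm thick, 370 mm wide), at station x -122, z 205 mm; from here it rises to the back, to x 150, z 300. It overhangs the carriage, which can only be reached under this edge from the open front, with the tool leaning: about 35 degrees from vertical, fingers pointing down and to station +x.
- carriage (a joint): Position of the sign carriage along the rail, 0 to 0.240 m, growing towards the station's +y; at 0.120 its middle is at station y 0. It moves with about 3 N of friction and stays where it is left. The aluminium carriage is 120 mm long (y), 63 wide.
- sign_mid (a point): Middle of the carriage, over the rail's middle line, 9 mm above the rail's top. The blank white sign card (90 mm wide, reaching 64 mm above the rail, 4 thick) stands on the carriage's back side, 34 mm to +x of this point and centred on its y. Axes as the station.
- fin_top (a point): Centre of the top of the black grip fin, an upright block 20 (x) x 14 (y) x 53 mm tall standing on the carriage's top plate, 35 mm to +y of sign_mid; the card's face is 44 mm to +x of it. Grip it across its 14 mm. Axes as the station.
- wedge (a joint): How far (m) the dark steel thumb wedge is pushed in along its ramp: station +x and 8 degrees down. It starts loose, 0 to 0.005. It slides with about 5 N of friction; from 0.017 on its brake shoe presses on the rail and the push grows to about 10 N at the hard stop, 0.026, where it stays in and the carriage is jammed. Push firmly, 12 to 20 N, until it stops.
- wedge_tab (a point): Middle of the top edge of the front (-x) face of the wedge's upright thumb tab, 35 mm to -y of sign_mid. The tab is 8 (x) x 24 (y) x 30 mm tall and is to be pushed on this front face; nothing stands on its -x side. The point moves with the wedge; axes as the station.
- butter_dish: White ceramic butter dish with lid, rectangular, low: 85 (x) x 125 (y) mm foot, 70 mm tall with its round knob, 0.7 kg, loose on the board behind the rail, square to it. Origin: centre of its underside; axes parallel to the station's. It stands on the nearer or the farther half of the board, 60 to 78 mm from its middle.
- jug: Tall steel jug with black lid and one handle, 96 mm diameter, 161 mm tall, loose, on the other half of the board. Origin: centre of its underside.
- honey_jar: Small amber jar with steel lid, 56 mm diameter, 75 mm tall, loose at the back of the board. Origin: centre of its underside.
- mug: White mug, 76 mm diameter, 85 mm tall, with a handle, loose on the counter behind the station, to the robot's left. Origin: centre of its underside.

How it is judged:
By the outcome, as a careful person would: the job done as asked, in the order asked, and still so for the second after the job is handed in, with the robot touching nothing.
It also fails if it takes over 45 s, if anything falls off the work surface, if the arm or the gripper's body presses on something with over 40 N, if the wrist force passes 120 N, or if a joint passes its speed limit or range.

## Working session

There is one attempt and no reset: what is moved stays moved. The work goes in short steps, Python scripts to look and compute and a tool call to move; the robot and the scene stay as the last step left them, time stands still between calls to the robot, and variables do not carry over. Pictures are saved under pics/ and viewed, at most 13 in all, crops included, and the job is handed in when it is done.

Besides the shell and the picture viewer there is one more tool, called after "Call:" by a JSON object that holds its "name" and its "arguments", one argument or row to a line. apply_moves: Moves the arm, as the interface text tells. Its arguments: {"type":"object","properties":{"series":{"type":"string"},"squeeze":{"type":"number"}},"required":["series"]}

```bash
mkdir -p pics; python3 - <<'E'
from bench import sense,snapshot,grip_depth
import cv2,numpy as np
print(grip_depth, sense())
for n in("scene","top"):
    s=snapshot(n);cv2.imwrite(f"pics/{n}0.png",s["frame"]);np.savez(f"{n}0.npz",**s);print(n,s["intrinsics"].tolist(),s["extrinsics"].round(3).tolist())
E
```

```text
18.700000000000003 {'time': 0.0, 'joint_pos': array([ 6.40911243e+01,  7.51771805e+00,  8.53315368e+01,  1.86671037e-03,
        8.72623581e+01, -4.89443312e+00]), 'qd': array([ 0.01286248,  0.14336373,  0.01040045, -0.12979146, -0.02659328,
        0.06525572]), 'joint_efforts': array([-9.24785854e-05, -5.69379759e+01, -5.00567651e+01, -1.31884908e-04,
        1.43278419e-02,  3.90323805e-05]), 'tool_pos': array([214.8913454 , 559.58226726, 230.1956062 ]), 'tcp_rot': array([-1.79888953e+02, -1.13804343e-02,  1.58985455e+02]), 'ft_force': array([ 0.01789239,  0.70978944, -0.05206825]), 'wrist_torque': array([-0.03247997, -0.01668864, -0.01089976]), 'grip_force': 0.0, 'finger_gap': 85.26273413683032}
scene [[458.36240000165975, 0.0, 317.9043941568963], [0.0, 458.36240000165975, 199.9246720470993], [0.0, 0.0, 1.0]] [[-0.189, 0.499, -0.846, 1417.361], [0.982, 0.113, -0.152, 301.087], [0.019, -0.859, -0.511, 642.106], [0.0, 0.0, 0.0, 1.0]]
top [[371.4860409494026, 0.0, 324.74837251526213], [0.0, 371.4860409494026, 204.8240945123453], [0.0, 0.0, 1.0]] [[0.021, -0.993, 0.117, 485.18], [-1.0, -0.023, -0.013, 142.096], [0.016, -0.117, -0.993, 1094.179], [0.0, 0.0, 0.0, 1.0]]
```

View pics/scene0.png

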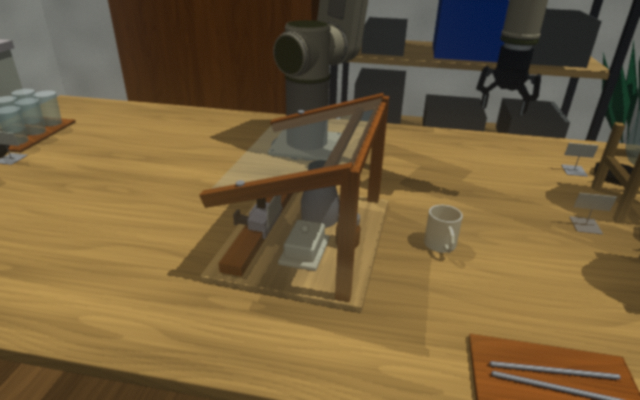

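View pics/top0.png

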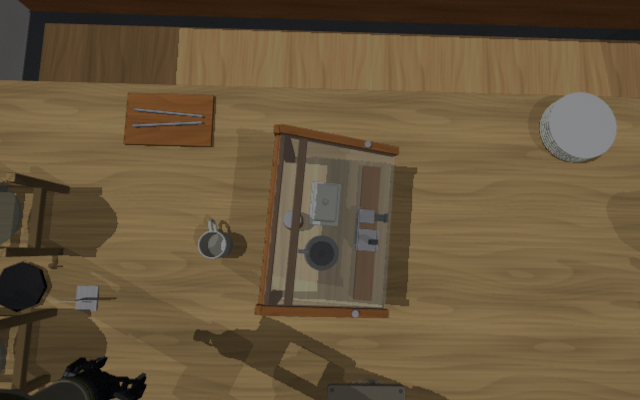

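Scene: the station's at about (300,210) with the open front towards the left. Top: the dish is at (326,202), jug (322,252), carriage near (368,230). Next I'll enlarge the top view.

```bash
python3 - <<'E'
import cv2,numpy as np
s=np.load("top0.npz");f=s["frame"][120:325,250:415]
c=cv2.resize(f,None,fx=4.8,fy=4.8,interpolation=cv2.INTER_CUBIC)[:, :]
c=cv2.resize(f,(480,596),interpolation=cv2.INTER_CUBIC);cv2.imwrite("pics/topc.png",c)
s2=np.load("scene0.npz");f=s2["frame"][140:310,190:400]
cv2.imwrite("pics/scenec.png",cv2.resize(f,(735,595),interpolation=cv2.INTER_CUBIC))
def P(s,u,v):
    K=s["intrinsics"];z=s["depth"][v,u];p=np.array([(u-K[0,2])/K[0,0]*z,(v-K[1,2])/K[1,1]*z,z,1]);return (s["extrinsics"]@p)[:3].round(1)
for u,v in [(326,202),(322,252),(367,215),(368,240),(370,180),(365,280),(278,130),(395,152),(262,310),(385,313),(393,200),(388,270)]:print(u,v,P(s,u,v))
E
```

```text
326 202 [589.9 128.1 260.1]
322 252 [477.4 134.7 259.5]
367 215 [565.6  30.5 225.3]
368 240 [507.2  27.5 224.2]
370 180 [649.1  24.1 226.4]
365 280 [415.3  34.1 226.3]
278 130 [740.2 237.  305.7]
395 152 [723.1 -38.8 210.5]
262 310 [356.9 256.1 307.4]
385 313 [340.3 -14.2 215.2]
393 200 [ 6.332e+02 -7.580e+01 -5.000e-01]
388 270 [426.8 -61.7  -4. ]
```

View pics/topc.png

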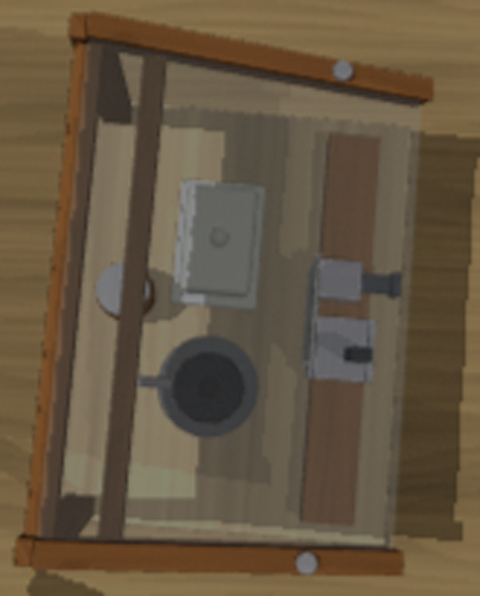

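View pics/scenec.png

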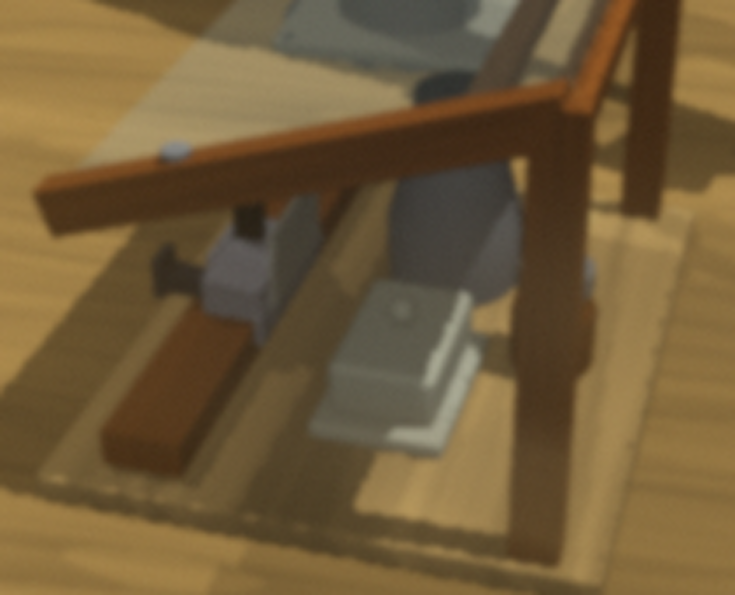

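Top crop: rail-top corners are at (330,135), (379,137), (354,524) and (303,522); dish foot corners at (181,180), (265,186), (256,308) and (173,303), with its knob at (219,237). The fin top is at (358,354), wedge tab at (397,285), and carriage ends at about v 258 and 381. Dish is on the far half (-y).

```bash
cat > h.py <<'E'
import numpy as np,cv2
from scipy.spatial.transform import Rotation as R
def ray(s,u,v,z,E=None):
    K=s["intrinsics"];E=s["extrinsics"] if E is None else E
    d=E[:3,:3]@[(u-K[0,2])/K[0,0],(v-K[1,2])/K[1,1],1];o=E[:3,3];return o+d*(z-o[2])/d[2]
E
python3 - <<'E'
from h import *
from scipy.optimize import least_squares
s=np.load("top0.npz")
C=lambda u,v,z:ray(s,250+u*165/480,120+v*205/596,z)
W=np.array([C(379,137,43),C(330,135,43),C(354,524,43),C(303,522,43)])[:,:2]
S=np.array([[-115,-190],[-65,-190],[-115,190],[-65,190]],float)
def T(p,S):
    c,t=np.cos(p[2]),np.sin(p[2]);return p[:2]+S@np.array([[c,t],[-t,c]])
r=least_squares(lambda p:(T(p,S)-W).ravel(),[530,130,1.6]);p=r.x
print(p[:2],np.degrees(p[2]),r.fun.round(1))
np.save("st.npy",p)
c,t=np.cos(p[2]),np.sin(p[2]);inv=lambda w:(np.array([[c,t],[-t,c]])@(w[:2]-p[:2])).round(1)
for n,u,v,z in [("foot",181,180,22),("foot",265,186,22),("foot",256,308,22),("foot",173,303,22),("knob",219,237,88),("knob",219,237,84),("fin",358,354,108),("tab",397,285,88),("tabf",402,285,80),("tab",397,285,75),("carr far",340,258,60),("carr near",340,381,55),("pane",412,130,205),("pane",388,545,205)]:print(n,z,inv(C(u,v,z)),C(u,v,z).round(1))
E
```

```text
[539.7519821   95.15290989] 86.6164017612021 [ 0.3 -0.5  2.5  0.6 -2.4 -0.7 -0.4  0.6]
foot 22 [  78.5 -133.9] [678.  165.7  22. ]
foot 22 [  -6.2 -134.8] [673.9  81.   22. ]
foot 22 [ -6.4 -11.5] [550.9  88.   22. ]
foot 22 [76.1 -9.8] [554.  170.5  22. ]
knob 88 [ 36.3 -71. ] [612.7 127.2  88. ]
knob 84 [ 36.3 -71.5] [613.3 127.2  84. ]
fin 108 [-98.2  28.3] [505.7  -1.2 108. ]
tab 88 [-133.4  -39.4] [571.3 -40.3  88. ]
tabf 80 [-139.5  -40.6] [572.  -46.5  80. ]
tab 75 [-135.7  -40.7] [572.4 -42.7  75. ]
carr far 60 [-81.8 -63.7] [598.6   9.7  60. ]
carr near 55 [-90.3  53.8] [480.8   8.2  55. ]
pane 205 [-117.5 -159.9] [692.4 -31.6 205. ]
pane 205 [-118.3  181.9] [351.2 -12.2 205. ]
```

Call:
{"name": "apply_moves", "arguments": {
  "series": "0.112 -0.043 -0.07 0 -1;0.112 -0.043 -0.07 0 -1;0.112 -0.043 -0.07 0 -1;0.112 -0.043 -0.07 0 -1;0.112 -0.043 -0.07 0 -1"
}}

```text
time: 0.52
tool_pos: [33.7, 559.5, 336.8]
tcp_rot: [-180.0, 0.0, 159.0]
ft_force: [-0.7, 1.2, -0.4]
finger_gap: 85.3
grip_force: 0.0
```

Call:
{"name": "apply_moves", "arguments": {
  "series": "0.04 0.127 0 0 -1;0.04 0.127 0 0 -1;0.04 0.127 0 0 -1;0.04 0.127 0 0 -1;0.04 0.127 0 0 -1"
}}

```text
time: 0.93
tool_pos: [47.1, 757.2, 335.4]
tcp_rot: [-180.0, 0.0, 159.0]
ft_force: [0.1, 0.6, 0.8]
finger_gap: 85.6
grip_force: 0.0
```

Call:
{"name": "apply_moves", "arguments": {
  "series": "0.04 0.127 0 0 -1;0.04 0.127 0 0 -1;0.04 0.127 0 0 -1;0.04 0.127 0 0 -1;0.04 0.127 0 0 -1"
}}

```text
time: 1.35
tool_pos: [54.2, 859.0, 321.3]
tcp_rot: [178.3, -0.6, 159.0]
ft_force: [-1.1, -16.0, 21.5]
finger_gap: 85.5
grip_force: 0.0
```

Call:
{"name": "apply_moves", "arguments": {
  "series": "0.04 0.127 0 0 -1;0.04 0.127 0 0 -1"
}}

```text
time: 1.52
tool_pos: [55.9, 886.9, 299.0]
tcp_rot: [175.5, -1.4, 159.0]
ft_force: [0.1, -0.3, 1.0]
finger_gap: 85.4
grip_force: 0.0
```

```bash
python3 -c "
from bench import *
s=sense();print(s['joint_pos'].round(1),s['ft_force'],s['tool_pos'],s['tcp_rot'])"
```

```text
[ 83.   63.4   1.6   0.3 110.4  14.1] [ 0.10111684 -0.34608643  1.03226662] [ 55.87601804 886.8748316  299.01743794] [175.51808584  -1.43735809 159.0340285 ]
```

Call:
{"name": "apply_moves", "arguments": {
  "series": "0.04 0.127 -0.03 0 -1;0.04 0.127 -0.03 0 -1;0.04 0.127 -0.03 0 -1;0.04 0.127 -0.03 0 -1;0.04 0.127 -0.03 0 -1"
}}

```text
time: 1.93
tool_pos: [58.8, 937.1, 320.1]
tcp_rot: [167.1, -4.0, 159.4]
ft_force: [-0.5, -0.8, -0.3]
finger_gap: 85.3
grip_force: 0.0
```

Call:
{"name": "apply_moves", "arguments": {
  "series": "0.04 0.127 -0.03 0 -1;0.04 0.127 -0.03 0 -1;0.04 0.127 -0.03 0 -1;0.04 0.127 -0.03 0 -1;0.04 0.127 -0.03 0 -1"
}}

```text
time: 2.35
tool_pos: [61.2, 977.6, 362.6]
tcp_rot: [158.9, -6.5, 160.2]
ft_force: [-0.1, 0.2, -0.8]
finger_gap: 85.2
grip_force: 0.0
```

Call:
{"name": "apply_moves", "arguments": {
  "series": "0.04 0.127 -0.03 0 -1;0.04 0.127 -0.03 0 -1;0.04 0.127 -0.03 0 -1;0.04 0.127 -0.03 0 -1;0.04 0.127 -0.03 0 -1"
}}

```text
time: 2.77
tool_pos: [62.8, 1006.1, 425.3]
tcp_rot: [150.8, -8.7, 161.3]
ft_force: [0.0, -0.1, 0.4]
finger_gap: 85.1
grip_force: 0.0
```

```bash
python3 -c "
from bench import *
from h import *
s=sense();print(s['joint_pos'].round(1),s['tool_pos'],s['tcp_rot']);r=R.from_euler('xyz',s['tcp_rot'],degrees=True).as_matrix();z=r[:,2];print(r,np.degrees(np.arccos(-z[2])),np.degrees(np.arctan2(z[1],z[0])))"
```

```text
[82.9 58.2  1.3  1.8 90.1 14.4] [  62.79869821 1006.13697542  425.25265629] [150.77762806  -8.71313583 161.25839745]
[[-0.93604834  0.3504441   0.0316613 ]
 [ 0.3175926   0.80269469  0.5047932 ]
 [ 0.15148744  0.48256623 -0.86265948]] 30.38348606972085 86.41103372393192
```

Call:
{"name": "apply_moves", "arguments": {
  "series": "0.04 0.127 -0.03 0 -1;0.04 0.127 -0.03 0 -1;0.04 0.127 -0.03 0 -1"
}}

```text
time: 3.02
tool_pos: [63.4, 1016.9, 470.2]
tcp_rot: [146.0, -9.9, 162.0]
ft_force: [-0.1, -0.0, -0.2]
finger_gap: 85.5
grip_force: 0.0
```

Call:
{"name": "apply_moves", "arguments": {
  "series": "0 0 -0.139 0.06 -1;0 0 -0.139 0.06 -1;0 0 -0.139 0.06 -1;0 0 -0.139 0.06 -1;0 0 -0.139 0.06 -1"
}}

```text
time: 3.43
tool_pos: [55.6, 894.4, 642.3]
tcp_rot: [156.5, -27.2, 130.0]
ft_force: [-0.2, -0.3, 1.9]
finger_gap: 85.2
grip_force: 0.0
```

```bash
cat >> h.py <<'E'
def st():
    from bench import sense
    s=sense();r=R.from_euler('xyz',s['tcp_rot'],degrees=True).as_matrix();p=np.load("st.npy")
    G=R.from_euler('z',p[2]).as_matrix();o=np.r_[p[:2],0]
    return s,r,G,o
def rep(*targets):
    "print pose in station axes; for each station target of the TCP: shift in tool axes as shares of 0.3 m"
    s,r,G,o=st();z=r[:,2];t=s['tool_pos']
    print('j',s['joint_pos'].round(1),'t',round(s['time'],2),'F',(G.T@s['ft_force']).round(1),'gap',round(s['finger_gap'],1))
    print('tilt',np.degrees(np.arccos(-z[2])).round(1),'az',np.degrees(np.arctan2(z[1],z[0])).round(1),'tool y in st',(G.T@r[:,1]).round(3),'x',(G.T@r[:,0]).round(3),'tcp st',(G.T@(t-o)).round(1),'w',t.round(1))
    for q in targets:print(q,((r.T@(G@np.array(q,float)+o-t))/300).round(4))
E
python3 -c "
from h import *
rep()
from bench import snapshot
print(snapshot('wrist')['tool_from_camera'].round(2))"
```

```text
j [ 82.2  43.1   1.3   2.5 100.4  49.1] t 3.43 F [-0.3  0.2  1.9] gap 85.2
tilt 35.3 az 86.4 tool y in st [ 0.498 -0.791  0.355] x [0.646 0.611 0.456] tcp st [769.3 530.5 642.3] w [ 55.6 894.4 642.3]
[[   0.     -0.96   -0.27   68.47]
 [   1.      0.     -0.      0.7 ]
 [   0.     -0.27    0.96 -142.71]
 [   0.      0.      0.      1.  ]]
```

Call:
{"name": "apply_moves", "arguments": {
  "series": "0 0 0 0.06 -1;0 0 0 0.06 -1;0 0 0 0.06 -1;0 0 0 0.06 -1;0 0 0 0.06 -1"
}}

```text
time: 3.9
tool_pos: [55.8, 896.2, 639.7]
tcp_rot: [177.5, -35.2, 90.7]
ft_force: [-0.6, -0.9, -0.3]
finger_gap: 85.2
grip_force: 0.0
```

```bash
python3 -c "
from h import *
rep((-230,28,350))"
```

```text
j [ 82.2  43.3   1.3   2.5 100.2  83.5] t 3.9 F [-0.9  0.6 -0.3] gap 85.2
tilt 35.2 az 86.4 tool y in st [ 0.046 -0.998  0.035] x [0.815 0.058 0.576] tcp st [771.1 530.4 639.7] w [ 55.8 896.2 639.7]
(-230, 28, 350) [-3.3741  1.4838 -1.1336]
```

Call:
{"name": "apply_moves", "arguments": {
  "series": "-0.12 0.053 -0.04 0.029 -1;-0.12 0.053 -0.04 0 -1;-0.12 0.053 -0.04 0 -1;-0.12 0.053 -0.04 0 -1;-0.12 0.053 -0.04 0 -1"
}}

```text
time: 4.32
tool_pos: [107.8, 781.8, 612.2]
tcp_rot: [178.1, -35.2, 89.7]
ft_force: [0.9, -0.1, 1.3]
finger_gap: 85.2
grip_force: 0.0
```

Call:
{"name": "apply_moves", "arguments": {
  "series": "-0.12 0.053 -0.04 0 -1;-0.12 0.053 -0.04 0 -1;-0.12 0.053 -0.04 0 -1;-0.12 0.053 -0.04 0 -1;-0.12 0.053 -0.04 0 -1"
}}

```text
time: 4.73
tool_pos: [184.5, 597.0, 560.6]
tcp_rot: [178.0, -35.2, 89.7]
ft_force: [0.5, -0.8, 0.2]
finger_gap: 85.3
grip_force: 0.0
```

```bash
python3 -c "
from h import *
rep((-230,28,350))"
```

```text
j [ 59.2 -16.5  80.6  15.4  84.   62.8] t 4.73 F [-0.8 -0.6  0.2] gap 85.3
tilt 35.3 az 86.3 tool y in st [ 0.035 -0.999  0.028] x [0.816 0.044 0.577] tcp st [480.  384.2 560.6] w [184.5 597.  560.6]
(-230, 28, 350) [-2.388   1.0845 -0.7901]
```

Call:
{"name": "apply_moves", "arguments": {
  "series": "-0.12 0.054 -0.04 0.022 -1;-0.12 0.054 -0.04 0 -1;-0.12 0.054 -0.04 0 -1;-0.12 0.054 -0.04 0 -1;-0.12 0.054 -0.04 0 -1"
}}

```text
time: 5.15
tool_pos: [255.8, 411.5, 506.7]
tcp_rot: [179.7, -35.3, 86.7]
ft_force: [1.2, -0.4, -0.3]
finger_gap: 85.6
grip_force: 0.0
```

Call:
{"name": "apply_moves", "arguments": {
  "series": "-0.12 0.054 -0.04 0 -1;-0.12 0.054 -0.04 0 -1;-0.12 0.054 -0.04 0 -1;-0.12 0.054 -0.04 0 -1;-0.12 0.054 -0.04 0 -1"
}}

```text
time: 5.57
tool_pos: [326.1, 225.0, 452.3]
tcp_rot: [179.6, -35.2, 86.7]
ft_force: [1.3, 0.6, 0.1]
finger_gap: 85.4
grip_force: 0.0
```

```bash
python3 -c "
from h import *
rep((-230,28,350))"
```

```text
j [ -6.6 -38.6 107.3  37.4 108.8  10. ] t 5.57 F [ 0.7 -1.3  0.1] gap 85.4
tilt 35.2 az 86.0 tool y in st [-0.002 -1.     0.006] x [0.818 0.001 0.576] tcp st [117.  220.9 452.3] w [326.1 225.  452.3]
(-230, 28, 350) [-1.1429  0.6436 -0.3836]
```

Call:
{"name": "apply_moves", "arguments": {
  "series": "-0.08 0.11 -0.02 0 -1;-0.08 0.11 -0.02 0 -1;-0.08 0.11 -0.02 0 -1;-0.08 0.11 -0.02 0 -1;-0.08 0.11 -0.02 0 -1"
}}

```text
time: 5.98
tool_pos: [485.4, 99.6, 407.6]
tcp_rot: [179.7, -35.1, 86.6]
ft_force: [-0.6, 0.0, 0.5]
finger_gap: 85.8
grip_force: 0.0
```

Call:
{"name": "apply_moves", "arguments": {
  "series": "-0.12 0.015 -0.045 0 -1;-0.12 0.015 -0.045 0 -1;-0.12 0.015 -0.045 0 -1;-0.12 0.015 -0.045 0 -1;-0.12 0.015 -0.045 0 -1"
}}

```text
time: 6.4
tool_pos: [495.1, -87.6, 359.3]
tcp_rot: [179.8, -35.0, 86.6]
ft_force: [0.2, 1.0, -0.3]
finger_gap: 85.3
grip_force: 0.0
```

```bash
python3 -c "
from h import *
rep((-230,28,350))
s,r,G,o=st()
from bench import snapshot
p=snapshot('wrist');cv2.imwrite('pics/w1.png',p['frame']);np.savez('w1.npz',r=r,t=s['tool_pos'],**p)"
```

```text
j [-36.8   1.1  85.6  31.1 111.1 -26.6] t 6.4 F [ 1.  -0.1 -0.3] gap 85.3
tilt 35.0 az 86.2 tool y in st [-0.002 -1.     0.003] x [0.819 0.    0.574] tcp st [-185.1   33.8  359.3] w [495.1 -87.6 359.3]
(-230, 28, 350) [-0.1402  0.0195 -0.0606]
```

View pics/w1.png

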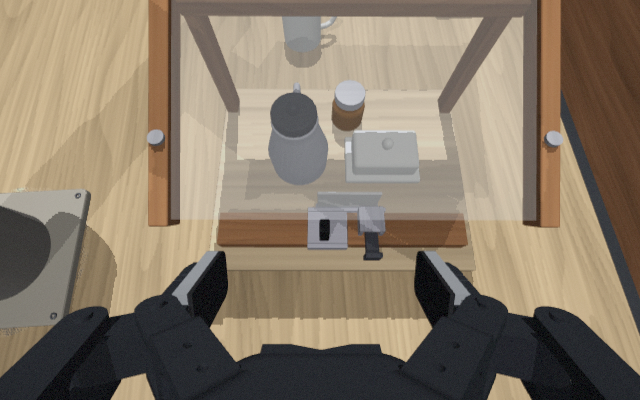

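Wrist view: fin at about (324,226), tab front at (373,255), dish knob at (388,143), dish foot front corners (345,180)/(420,180), and sign card spanning u 317–383 at v 193.

```bash
cat >> h.py <<'E'
def wst(f,u,v,z):
    d=np.load(f);E=np.eye(4);E[:3,:3]=d['r'];E[:3,3]=d['t'];E=E@d['tool_from_camera']
    p=np.load("st.npy");G=R.from_euler('z',p[2]).as_matrix()
    return (G.T@(ray(d,u,v,z,E)-np.r_[p[:2],0])).round(1)
E
python3 -c "
from h import *
f='w1.npz'
for n,u,v,z in [('railL',217,246,43),('railR',467,246,43),('footL',345,180,18),('footR',420,180,18),('knob',388,143,88),('fin',324,221,108),('finfront',324,241,60),('cardL',317,193,107),('cardR',383,193,107),('tabtop',373,252,88),('tabtop',373,252,75),('tabbase',373,259,58)]:print(n,wst(f,u,v,z))
d=np.load(f);im=d['frame'][180:270,295:395];cv2.imwrite('pics/w1c.png',cv2.resize(im,(660,594),interpolation=cv2.INTER_CUBIC))"
```

```text
railL [-118.7  188.4   43. ]
railR [-118.7 -188.6   43. ]
footL [-0.3 -9.4 18. ]
footR [  -0.3 -137.5   18. ]
knob [ 31.5 -70.8  88. ]
fin [-97.7  27.9 108. ]
finfront [-114.6   27.4   60. ]
cardL [-57.4  37.4 107. ]
cardR [-57.4 -53.8 107. ]
tabtop [-135.6  -38.6   88. ]
tabtop [-133.4  -40.8   75. ]
tabbase [-140.5  -43.1   58. ]
```

View pics/w1c.png

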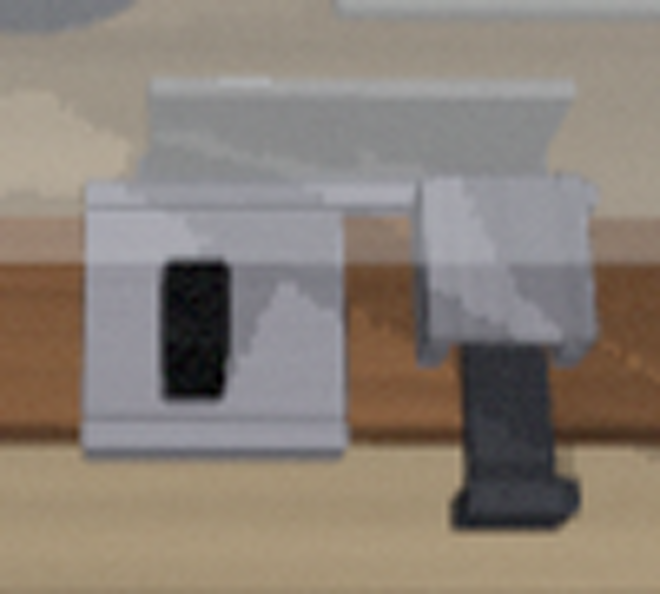

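Crop: fin at crop (195,330), card spans crop u 148–575, bridge at (505,260), and tab front at (515,505). I'll pre-position along the lean axis in front of the fin.

```bash
python3 -c "
from h import *
rep((-209,28,236),(-94.3,28,71.7))
s=np.load('scene0.npz');p=np.load('st.npy');G=R.from_euler('z',p[2]).as_matrix()
for n,u,v in [('tabtop',237,210.6),('tabbot',237,225),('fintop',190+248/3.5,140+203/3.5)]:
  for z in (55,70,85,100): print(n,(G.T@(ray(s,u,v,z)-np.r_[p[:2],0])).round(1))"
```

```text
j [-37.3   1.5  85.5  30.8 111.1 -26.8] t 6.45 F [-1.9  4.5 -3.3] gap 85.4
tilt 35.0 az 86.3 tool y in st [-0.007 -1.    -0.001] x [ 0.819 -0.006  0.574] tcp st [-190.4   33.9  355.5] w [494.7 -93.  355.5]
(-209, 28, 236) [-0.279   0.0204  0.2909]
(-94.3, 28, 71.7) [-0.28    0.0184  0.9588]
tabtop [-148.8   -6.8   55. ]
tabtop [-138.4  -28.7   70. ]
tabtop [-128.   -50.6   85. ]
tabtop [-117.6  -72.5  100. ]
tabbot [-124.6  -64.2   55. ]
tabbot [-114.8  -84.6   70. ]
tabbot [-105.1 -105.    85. ]
tabbot [ -95.3 -125.5  100. ]
fintop [-114.8   64.9   55. ]
fintop [-105.3   41.1   70. ]
fintop [-95.8  17.4  85. ]
fintop [-86.3  -6.3 100. ]
```

Call:
{"name": "apply_moves", "arguments": {
  "series": "-0.093 0.007 0.097 0 -0.05;-0.093 0.007 0.097 0 -0.05;-0.093 0.007 0.097 0 -0.05;0 0 0 0 -0.05"
}}

```text
time: 6.78
tool_pos: [497.4, -103.5, 231.9]
tcp_rot: [-179.4, -35.3, 86.1]
ft_force: [-0.7, 0.4, -1.2]
finger_gap: 45.1
grip_force: 0.0
```

```bash
python3 -c "
from h import *
rep((-94.3,28,71.7))
s,r,G,o=st()
from bench import snapshot
p=snapshot('wrist');cv2.imwrite('pics/w2.png',p['frame']);np.savez('w2.npz',r=r,t=s['tool_pos'],**p)"
```

```text
j [-37.9   6.6  93.2  28.8 100.8 -33.9] t 6.78 F [ 0.3  0.8 -1.2] gap 45.1
tilt 35.3 az 87.1 tool y in st [-0.003 -1.    -0.008] x [ 0.816 -0.007  0.578] tcp st [-200.8   30.6  231.9] w [ 497.4 -103.5  231.9]
(-94.3, 28, 71.7) [-0.0194  0.012   0.6409]
```

View pics/w2.png

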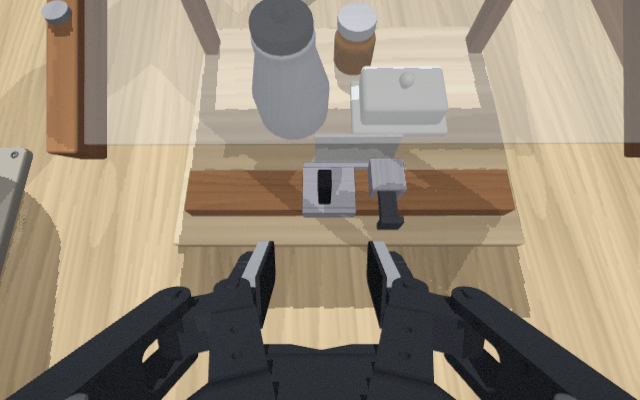

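Fin top is at (324,174), pane front edge at v=143, rail front edge at v=213, and tab front at (391,222). The fingers are centred around u≈320.

```bash
python3 -c "
from h import *
f='w2.npz'
for n,u,v,z in [('pane',320,143,205),('rail',186,213,43),('rail',514,213,43),('footL',351,133,18),('footR',447,133,18),('knob',407,80,88),('fin',324,172,108),('finbase front',325,203,56),('tabtopfront',391,222,77),('tabtopback',391,219,77),('cardL',316,136,107),('cardR',403,137,107)]:print(n,wst(f,u,v,z))"
```

```text
pane [-122.1   30.3  205. ]
rail [-119.3  186.    43. ]
rail [-121.  -188.1   43. ]
footL [-0.1 -9.3 18. ]
footR [  -1.1 -137.6   18. ]
knob [ 27.1 -69.5  88. ]
fin [-98.5  27.5 108. ]
finbase front [-112.4   26.5   56. ]
tabtopfront [-140.4  -40.4   77. ]
tabtopback [-137.3  -40.7   77. ]
cardL [-57.9  35.5 107. ]
cardR [-59.7 -52.7 107. ]
```

Call:
{"name": "apply_moves", "arguments": {
  "series": "-0.004 0.0025 0.1 0 -0.05;-0.004 0.0025 0.1 0 -0.05;-0.004 0.0025 0.1 0 -0.05;-0.004 0.0025 0.1 0 -0.05;-0.003 0.0025 0.1 0 -0.05"
}}

```text
time: 7.25
tool_pos: [511.5, -22.9, 116.7]
tcp_rot: [179.5, -35.0, 86.8]
ft_force: [0.5, -0.3, -0.0]
finger_gap: 45.1
grip_force: 0.0
```

```bash
python3 -c "
from h import *
rep((-94.3,27.5,71.7))"
```

```text
j [-30.4   8.9 103.4  31.   85.6 -34.4] t 7.25 F [-0.3 -0.5 -0. ] gap 45.1
tilt 35.0 az 85.9 tool y in st [-0.002 -1.     0.007] x [0.819 0.003 0.574] tcp st [-119.5   21.2  116.7] w [511.5 -22.9 116.7]
(-94.3, 27.5, 71.7) [-0.0172 -0.0222  0.1709]
```

Call:
{"name": "apply_moves", "arguments": {
  "series": "-0.006 -0.022 0.03 0 -0.05;-0.006 0 0.07 0 -0.05;-0.005 0 0.07 0 -0.05;0 0 0 0 -0.05"
}}

```text
time: 7.58
tool_pos: [504.2, 4.4, 69.4]
tcp_rot: [179.9, -35.2, 86.7]
ft_force: [-0.7, 0.5, 0.1]
finger_gap: 44.5
grip_force: 0.0
```

```bash
python3 -c "
from h import *
rep((-94.3,27.5,71.7))
s,r,G,o=st()
from bench import snapshot
p=snapshot('wrist');cv2.imwrite('pics/w3.png',p['frame']);np.savez('w3.npz',r=r,t=s['tool_pos'],**p)"
```

```text
j [-28.2  10.9 107.   32.1  80.3 -35.5] t 7.58 F [0.4 0.8 0.1] gap 44.5
tilt 35.2 az 86.5 tool y in st [-0.    -1.     0.001] x [0.817 0.001 0.576] tcp st [-92.7  30.1  69.4] w [504.2   4.4  69.4]
(-94.3, 27.5, 71.7) [ 0.0001  0.0088 -0.0093]
```

View pics/w3.png

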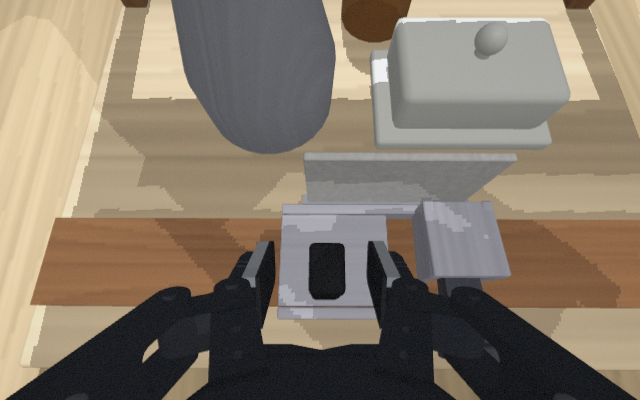

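The fin at (327,270) stands between the pads, with no contact. Dish foot front corners are at (377,147)/(550,147); card top at (304,155)/(516,155).

Call:
{"name": "apply_moves", "arguments": {
  "series": "0 0.008 -0.005 0 1;0 0 0 0 1;0 0 0 0 1;0 0 0 0 1",
  "squeeze": 40
}}

```text
time: 7.97
tool_pos: [508.3, 0.1, 72.8]
tcp_rot: [179.6, -35.1, 86.7]
ft_force: [0.1, -1.8, 8.1]
finger_gap: 13.4
grip_force: 39.5
```

```bash
python3 -c "
from h import *
rep()
f='w3.npz'
for n,u,v,z in [('footL',377,147,18),('footR',550,147,18),('lidL',402,20,60),('cardL',304,156,107),('cardR',516,156,107),('fin',327,270,108),('plateL',278,310,55),('bridgeR',510,276,80)]:print(n,wst(f,u,v,z))"
```

```text
j [-28.4  11.  106.3  32.   80.5 -35.5] t 7.97 F [-1.8 -0.2  8.1] gap 13.4
tilt 35.1 az 86.1 tool y in st [-0.002 -1.     0.005] x [0.819 0.001 0.574] tcp st [-96.7  25.8  72.8] w [5.083e+02 1.000e-01 7.280e+01]
footL [ -3.6 -12.3  18. ]
footR [  -3.5 -140.4   18. ]
lidL [ 72.6 -27.   60. ]
cardL [-57.1  36.4 107. ]
cardR [-57.  -52.4 107. ]
fin [-104.2   27.   108. ]
plateL [-117.9   51.1   55. ]
bridgeR [-103.3  -56.    80. ]
```

Call:
{"name": "apply_moves", "arguments": {
  "series": "0 0.02 0 0 1;0 0.03 0 0 1;0 0.03 0 0 1;0 0.03 0 0 1;0 0.03 0 0 1"
}}

```text
time: 8.38
tool_pos: [550.1, -2.5, 72.8]
tcp_rot: [179.7, -35.1, 86.7]
ft_force: [-4.7, -3.5, 10.2]
finger_gap: 13.4
grip_force: 39.7
```

Call:
{"name": "apply_moves", "arguments": {
  "series": "0 0.03 0 0 1;0 0.03 0 0 1;0 0.02 0 0 1;0 0 0 0 1;0 0 0 0 1"
}}

```text
time: 8.8
tool_pos: [574.9, -4.1, 72.9]
tcp_rot: [179.6, -35.0, 86.7]
ft_force: [2.7, -1.7, 6.9]
finger_gap: 13.4
grip_force: 40.5
```

```bash
python3 -c "
from h import *
rep()
s,r,G,o=st()
from bench import snapshot
p=snapshot('wrist');cv2.imwrite('pics/w4.png',p['frame']);np.savez('w4.npz',r=r,t=s['tool_pos'],**p)"
```

```text
j [-25.7  19.7  95.9  32.7  80.7 -32.4] t 8.8 F [-1.6 -2.8  6.9] gap 13.4
tilt 35.0 az 85.9 tool y in st [-0.003 -1.     0.006] x [0.819 0.001 0.574] tcp st [-97.  -40.9  72.9] w [574.9  -4.1  72.9]
```

View pics/w4.png

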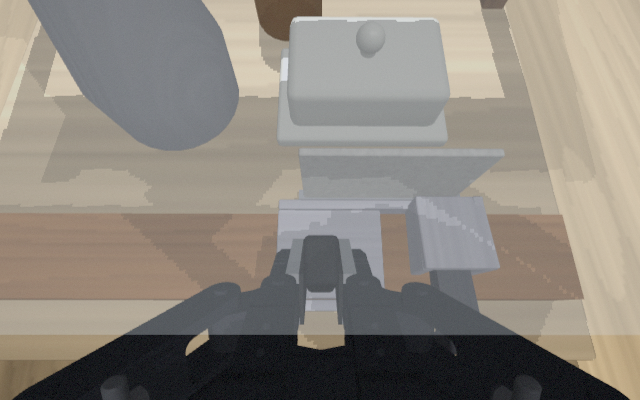

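Now the dish foot front corners are at (278,142)/(447,142), card top at (300,152)/(504,152), and the fin is held at (322,262).

```bash
python3 -c "
from h import *
f='w4.npz'
for n,u,v,z in [('footL',278,142,18),('footR',447,142,18),('lidtopL',292,20,55),('lidtopR',439,20,55),('knob',370,35,86),('cardL',300,152,107),('cardR',504,152,107),('fin',322,262,108),('plateL',276,305,55)]:print(n,wst(f,u,v,z))
p=np.load('w4.npz')['tool_from_camera'];print(p.round(3))
E=np.load('w4.npz');print(E['intrinsics'])"
```

```text
footL [-2.  -9.9 18. ]
footR [  -1.9 -137.9   18. ]
lidtopL [ 77.6 -21.2  55. ]
lidtopR [  78.  -128.6   55. ]
knob [ 30.5 -70.9  86. ]
cardL [-57.6 -32.6 107. ]
cardR [ -57.5 -121.2  107. ]
fin [-104.9  -42.   108. ]
plateL [-119.6  -18.4   55. ]
[[ 0.00000e+00 -9.62000e-01 -2.72000e-01  6.90410e+01]
 [ 1.00000e+00  1.00000e-03 -2.00000e-03  9.92000e-01]
 [ 2.00000e-03 -2.72000e-01  9.62000e-01 -1.42702e+02]
 [ 0.00000e+00  0.00000e+00  0.00000e+00  1.00000e+00]]
[[316.16714744   0.         320.61261788]
 [  0.         316.16714744 200.20183004]
 [  0.           0.           1.        ]]
```

Call:
{"name": "apply_moves", "arguments": {
  "series": "0 -0.005 0 0 1;0 -0.006 0 0 1;0 0 0 0 1;0 0 0 0 1"
}}

```text
time: 9.18
tool_pos: [571.0, -3.8, 72.9]
tcp_rot: [179.6, -35.0, 86.7]
ft_force: [1.1, -3.9, 6.5]
finger_gap: 13.6
grip_force: 40.8
```

```bash
python3 -c "
from h import *
rep()
for i in range(3):
  s,r,G,o=st();print((G.T@(s['tool_pos']-o)).round(1))
  from bench import snapshot
  p=snapshot('wrist')
cv2.imwrite('pics/w5.png',p['frame'][:330]);np.savez('w5.npz',r=r,t=s['tool_pos'],**p)
s,r,G,o=st();print((G.T@(s['tool_pos']-o)).round(1))"
```

```text
j [-25.9  19.2  96.5  32.7  80.7 -32.6] t 9.18 F [-3.9 -1.4  6.5] gap 13.6
tilt 35.0 az 86.0 tool y in st [-0.003 -1.     0.006] x [0.819 0.001 0.574] tcp st [-96.9 -37.   72.9] w [571.   -3.8  72.9]
[-96.9 -37.   72.9]
[-96.9 -37.   72.9]
[-96.9 -37.   72.9]
[-96.9 -37.   72.8]
```

View pics/w5.png

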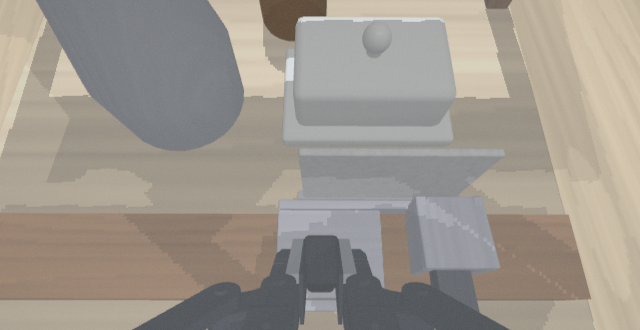

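Dish foot is now at (284,142)–(452,142), about 4 mm back relative to the card, so the sign at y≈-73 matches the dish at ≈-73. Release and back out.

Call:
{"name": "apply_moves", "arguments": {
  "series": "0 0 0 0 -0.05;0 0 0 0 -0.05;0 0 0 0 -0.05;0 0 -0.08 0 -0.05;0 0 -0.1 0 -0.05"
}}

```text
time: 9.75
tool_pos: [564.7, -31.6, 112.4]
tcp_rot: [-179.7, -35.3, 86.4]
ft_force: [0.4, -0.9, -0.4]
finger_gap: 44.8
grip_force: 0.0
```

Call:
{"name": "apply_moves", "arguments": {
  "series": "0 0 -0.1 0 1;0 0 -0.1 0 1;0 0 -0.1 0 1;0 0 0 0 1;0 0 0 0 1"
}}

```text
time: 10.17
tool_pos: [564.7, -86.4, 189.6]
tcp_rot: [179.7, -35.0, 86.6]
ft_force: [-0.5, -0.3, -0.1]
finger_gap: 0.1
grip_force: 0.0
```

```bash
python3 -c "
from h import *
rep((-175,-108,90))
s,r,G,o=st()
from bench import snapshot
p=snapshot('wrist');cv2.imwrite('pics/w6.png',p['frame']);np.savez('w6.npz',r=r,t=s['tool_pos'],**p)"
```

```text
j [-32.9  15.3  87.8  30.2  94.9 -31.7] t 10.17 F [-0.3  0.5 -0.1] gap 0.1
tilt 35.0 az 86.1 tool y in st [-0.003 -1.     0.004] x [0.819 0.    0.574] tcp st [-179.7  -35.7  189.6] w [564.7 -86.4 189.6]
(-175, -108, 90) [-0.1776  0.2397  0.2823]
```

View pics/w6.png

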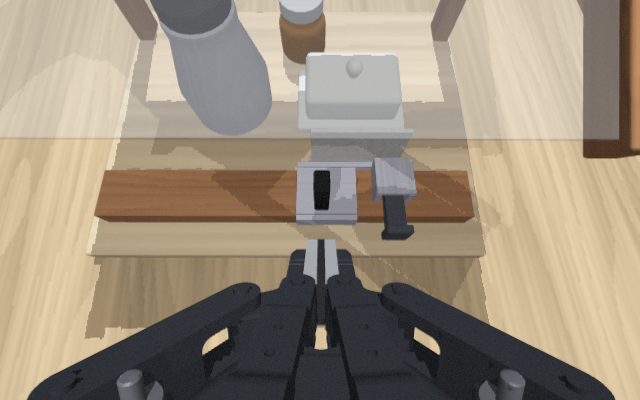

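Dish foot front is at (298,128)/(405,128), card top (311,133)/(412,133), tab front at (397,232), fin top at (322,176).

```bash
python3 -c "
from h import *
f='w6.npz'
for n,u,v,z in [('footL',298,128,18),('footR',404.5,128,18),('knob',354,67,82),('cardL',311,133,107),('cardR',412,133,107),('fin',322,176,108),('tab top',397,228,77),('tab bottom',397,239,48),('railL',95,219,43),('railR',473,219,43)]:print(n,wst(f,u,v,z))"
```

```text
footL [  0.5 -10.2  18. ]
footR [   0.6 -137.5   18. ]
knob [ 33.2 -71.7  82. ]
cardL [-60.2 -28.5 107. ]
cardR [ -60.2 -116.   107. ]
fin [-101.1  -37.9  108. ]
tab top [-137.1 -103.7   77. ]
tab bottom [-140.6 -110.1   48. ]
railL [-119.1  187.    43. ]
railR [-119.4 -188.8   43. ]
```

Sign -72.6 and dish -73 are aligned. Moving to in front of the thumb tab, fingers shut.

Call:
{"name": "apply_moves", "arguments": {
  "series": "-0.03 0.12 0 0 1;-0.03 0.12 0 0 1;-0.059 0 0.094 0 1;-0.059 0 0.094 0 1;0 0 0.094 0 1"
}}

```text
time: 10.63
tool_pos: [634.5, -84.6, 82.9]
tcp_rot: [-179.7, -35.1, 86.3]
ft_force: [-0.3, 1.0, -1.3]
finger_gap: -0.2
grip_force: 0.0
```

```bash
python3 -c "
from h import *
rep((-160,-108,64),(-120,-108,60))"
```

```text
j [-29.6  31.1  79.5  31.1  87.2 -32.5] t 10.63 F [ 1.   0.3 -1.3] gap -0.2
tilt 35.1 az 86.8 tool y in st [-0.002 -1.    -0.004] x [ 0.818 -0.004  0.576] tcp st [-173.8 -105.2   82.9] w [634.5 -84.6  82.9]
(-160, -108, 64) [0.0015 0.0096 0.0781]
(-120, -108, 60) [0.1028 0.0093 0.1657]
```

Call:
{"name": "apply_moves", "arguments": {
  "series": "0 0.01 0.04 0 1;0 0 0.038 0 1;0 0 0 0 1;0.01 0 0.009 0 1;0.01 0 0.009 0 1"
}}

```text
time: 11.05
tool_pos: [641.6, -63.6, 70.0]
tcp_rot: [179.7, -35.0, 86.7]
ft_force: [-0.2, 0.4, 0.2]
finger_gap: 0.0
grip_force: 0.0
```

```bash
python3 -c "
from h import *
rep((-120,-108,60))"
```

```text
j [-27.8  31.4  80.6  31.8  84.8 -32.1] t 11.05 F [0.4 0.2 0.2] gap 0.0
tilt 35.0 az 86.2 tool y in st [-0.002 -1.     0.004] x [0.819 0.001 0.574] tcp st [-152.5 -111.1   70. ] w [641.6 -63.6  70. ]
(-120, -108, 60) [ 0.0693 -0.0105  0.0895]
```

Call:
{"name": "apply_moves", "arguments": {
  "series": "-0.015 -0.009 0.022 0 1;0 0 0 0 1;0.01 0 0.009 0 1;0 0 0 0 1"
}}

```text
time: 11.38
tool_pos: [638.1, -58.9, 59.8]
tcp_rot: [179.9, -35.1, 86.6]
ft_force: [-0.9, -0.7, -0.0]
finger_gap: -0.0
grip_force: 0.3
```

```bash
python3 -c "
from h import *
rep((-120,-108,60))"
```

```text
j [-27.5  31.6  81.5  31.9  83.8 -32.4] t 11.38 F [-0.7  0.9 -0. ] gap -0.0
tilt 35.1 az 86.4 tool y in st [-0.002 -1.     0.001] x [ 0.818 -0.001  0.575] tcp st [-148.  -107.2   59.8] w [638.1 -58.9  59.8]
(-120, -108, 60) [0.0768 0.0024 0.0532]
```

Well placed. Now advance gently, reading the force.

Call:
{"name": "apply_moves", "arguments": {
  "series": "0.01 0 0.009 0 1;0.01 0 0.009 0 1;0 0 0 0 1"
}}

```text
time: 11.63
tool_pos: [638.6, -51.0, 58.8]
tcp_rot: [179.9, -35.1, 86.6]
ft_force: [-1.4, -2.8, -1.1]
finger_gap: -0.0
grip_force: 1.2
```

Call:
{"name": "apply_moves", "arguments": {
  "series": "0.01 0 0.009 0 1;0.01 0 0.009 0 1;0 0 0 0 1"
}}

```text
time: 11.88
tool_pos: [639.1, -43.0, 57.7]
tcp_rot: [179.9, -35.1, 86.6]
ft_force: [-0.8, -4.1, -0.4]
finger_gap: 0.1
grip_force: 1.4
```

```bash
python3 -c "
from h import *
rep()"
```

```text
j [-26.3  31.1  82.5  32.3  82.9 -31.7] t 11.88 F [-4.2  0.5 -0.4] gap 0.1
tilt 35.1 az 86.4 tool y in st [-0.002 -1.     0.001] x [ 0.818 -0.001  0.575] tcp st [-132.1 -107.3   57.7] w [639.1 -43.   57.7]
```

Call:
{"name": "apply_moves", "arguments": {
  "series": "0.01 0 0.009 0 1;0.01 0 0.009 0 1;0 0 0 0 1"
}}

```text
time: 12.13
tool_pos: [639.6, -37.0, 57.0]
tcp_rot: [179.9, -34.9, 86.6]
ft_force: [-4.2, -11.6, 1.4]
finger_gap: 0.1
grip_force: 6.0
```

Call:
{"name": "apply_moves", "arguments": {
  "series": "0.01 0 0.009 0 1;0 0 0 0 1"
}}

```text
time: 12.3
tool_pos: [640.0, -36.6, 56.9]
tcp_rot: [179.8, -34.6, 86.5]
ft_force: [-9.6, -28.0, 6.9]
finger_gap: -0.1
grip_force: 14.1
```

The wedge stopped hard at 28 N. Back off straight out and look.

Call:
{"name": "apply_moves", "arguments": {
  "series": "-0.02 0 -0.02 0 1;-0.03 0 -0.04 0 1;-0.03 0 -0.1 0 1;0 0 -0.12 0 1;0 0 -0.12 0 1"
}}

```text
time: 12.72
tool_pos: [633.3, -119.7, 140.8]
tcp_rot: [-179.9, -35.2, 86.5]
ft_force: [0.1, -0.4, 0.7]
finger_gap: -0.1
grip_force: 0.0
```

```bash
python3 -c "
from h import *
rep()
s,r,G,o=st()
from bench import snapshot
p=snapshot('wrist');np.savez('w7.npz',r=r,t=s['tool_pos'],**p)
cv2.imwrite('pics/w7.png',cv2.resize(p['frame'][20:270,140:480],(788,580),interpolation=cv2.INTER_CUBIC))"
```

```text
j [-32.1  29.5  75.2  30.4  93.5 -31.8] t 12.72 F [-0.4 -0.2  0.7] gap -0.1
tilt 35.2 az 86.7 tool y in st [-0.001 -1.    -0.001] x [ 0.817 -0.002  0.577] tcp st [-209.  -106.   140.8] w [ 633.3 -119.7  140.8]
```

View pics/w7.png

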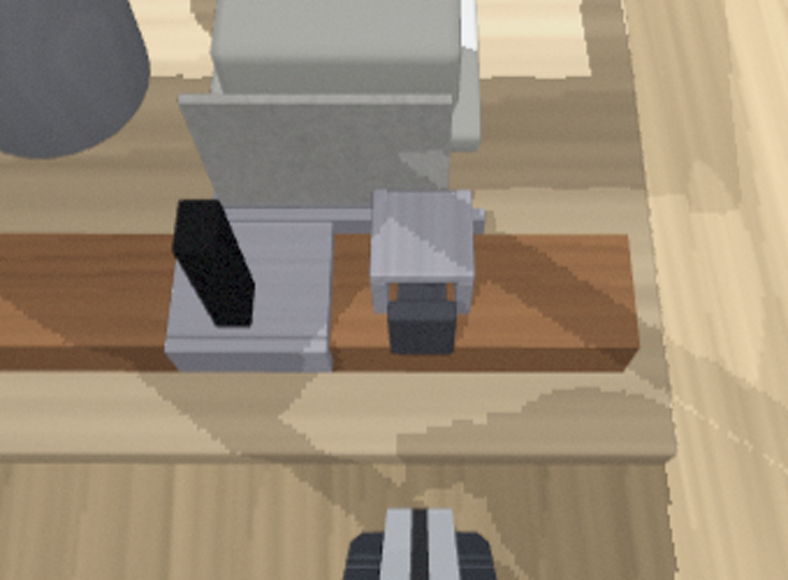

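The tab at crop (422,325) is driven in right up against the bridge. Checking carriage y and tab position.

```bash
python3 -c "
from h import *
f='w7.npz';k=788/340
for n,u,v,z in [('cardL',179,97,107),('cardR',452,97,107),('fin',198,226,108),('tabtopfront',422,322,76),('tabL',388,322,75),('tabR',456,322,75),('footR',480,148,18),('lidL',213,52,40),('lidR',462,60,40),('plateL',165,350,55)]:print(n,wst(f,140+u/k,20+v/k,z))"
```

```text
cardL [-57.1 -28.6 107. ]
cardR [ -57.3 -117.5  107. ]
fin [-106.8  -40.1  108. ]
tabtopfront [-122.9 -107.7   76. ]
tabL [-122.4  -96.3   75. ]
tabR [-122.4 -119.2   75. ]
footR [  -3.8 -134.9   18. ]
lidL [ 31.1 -13.5  40. ]
lidR [  26.2 -126.    40. ]
plateL [-123.5  -14.6   55. ]
```

```bash
python3 -c "
from bench import hand_in
print(hand_in())"
```

```text
the job is handed in; nothing more can be done
None
```

I slid the sign carriage to within about 1 mm of the dish's centre by camera, pushed the wedge in until it stopped hard at about 28 N (above the 12–20 N you gave), let go, backed clear and handed in; I didn't test the lock or re-check the jug, honey jar and mug, but the arm stayed clear of them.

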